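# Take the planishing hammer out of a drawer that opens only halfway

### The job

Pull the top drawer of the small wooden chest out to its stop and take out the planishing hammer lying in it. The drawer opens only about half its depth, so grip the hammer behind its head, tip it head-up and draw it out slantwise past the chest's top; leave the drawer open and do not disturb the file beside it or the other things about. Finish while holding the hammer motionless in the gripper, about level and a good 12 cm above the chest's top, touching nothing else.

Things in the scene. Friction and masses are not known exactly. Their poses are not given: they have to be found in the camera images.
- chest: fixed two-drawer wooden chest, 285 deep (x) x 200 wide (y) x 144 mm high, standing on the bench. Origin: middle of its underside; its front faces its own -x, z up. Two drawers with equal brass knobs lie one above the other; only the top one matters. A roll of tape and a small clear box stand on the rear half of its top (x > 20 mm), up to 30 mm high.
- top_drawer (a joint): travel of the top drawer along the chest's -x, in m: 0 shut, 0.145 at its stop (it starts 0 to 10 mm open). It slides with about 2 N of friction and stays where it is left.
- knob (a point): middle of the head of the top drawer's brass knob: head 22 mm in diameter, 14 mm thick (axis along the chest's x) on a thinner neck, 17 mm in front of the drawer front, 38 mm below the chest's top. Moves with the drawer; axes as the chest's. It can be pinched from its two sides (along the chest's y) from straight above.
- drawer_floor (a point): on the top drawer's floor, in the middle of the hammer's compartment (261 mm long: x +-130.5; 116 wide: y +-58); moves with the drawer; axes as the chest's. The floor lies 52 mm under the top board's underside. Above the floor the drawer's front (12 mm thick, x -130.5 to -142.5) rises 51 mm, its sides 40 mm, the divider on the -y side 26 mm.
- hammer: planishing hammer, 234 mm long, 0.15 to 0.25 kg, lying flat in the top drawer, head next to the drawer's front, handle running back. Origin: middle of its length, underside; y runs along the handle to the head, z up. Steel head: y 94 to 116, x +-38, z 0 to 23 mm; wooden handle 8 to 20 mm wide (x), z about 4 to 18 mm. It balances near y = 45 mm; grasp across the handle at y = 50 to 65 mm.
- hammer_head (a point): centre of the hammer's head (own y = 105 mm, z = 11.5 mm); axes as the hammer's
- file: needle file, 183 mm long, 10 mm thick, lying lengthways in the narrow compartment of the top drawer (46 mm wide, on the chest's -y side of the divider); stays there. Origin: middle, underside; y along it
- clamp: wooden ring clamp, 28 x 133 x 25 mm, lying on the bench right of the chest; stays. Origin: middle of its underside
- pliers: pliers, 92 x 130 x 11 mm, lying flat on the bench right of the chest; stay. Origin: between the ends of the grips
- bottle: small capped bottle, 35 mm in diameter, 81 mm high, standing on the bench left of the chest; stays. Origin: middle of its underside
- top_edge (a point): middle of the lower front edge of the chest's 12 mm thick top board, fixed to the chest (its x = -142.5 mm, z = 132 mm); axes as the chest's. The hammer must come out between this edge and the drawer's front, which stands 133 mm before it when the drawer is at its stop.

How it is judged:
By the outcome, as a careful person would: the job done as asked, in the order asked, and still so for the second after the job is handed in, while the arm keeps its last pose, push and grip.
It also fails if it takes over 58 s, if anything falls off the work surface, if the arm or the gripper's body presses on something with over 40 N, if the wrist force passes 120 N, or if a joint passes its speed limit or range.

### The arm

A 6-joint arm with a two-finger parallel gripper is mounted at the origin on a cart in front of the work surface, level with it; the furniture and walls round the work are solid. World frame = base frame: x ahead of the robot, y to its left, z up, the work surface at z = 0. Lengths are in m, angles in rad, forces in N, time in s.
With the tool pointing down it reaches from about 0.325 to 0.9 m from the base axis. Payload 6.1 kg.
Tool frame: the origin (TCP) lies midway between the tips of the shut fingers; the grasp point (between the pads) lies 19 mm behind it (manip.hold_point_z is the distance from the TCP to the grasp point, in m); x points along the fingers, y is the direction in which the jaws open and shut, and the axes are right-handed (so a half turn about x gives the same grasp; the last joint's range is limited). The gripper opens to 85 mm and grips with 20 to 120 N. Pads are 22 mm wide; open, the fingers measure 114 mm over their backs; the gripper's body (76 mm by 85 mm) begins 54 mm behind the grasp point. The pads swing forward as they close: fully open they stand 13 mm farther back than shut.
Start: joints at [-0.126, 0.22, 1.526, -0, 1.395, -0.126], TCP at [0.625, -0, 0.231] pointing down, gripper open.
Joint ranges: [-2.98, 2.98], [-0.91, 2.08], [0.09, 2.57], [-1.24, 4.39], [0.2, 2.65], [-2.68, 2.68]. Speed limits (rad/s): [2.57, 2.57, 3.01, 3.14, 3.14, 3.14].

### API

Orientations are given as a rotation vector (axis times angle).
In Python, from cell import readout, read_camera, camera_info, manip gives the robot as it stands.
- The arm moves only by the shell command python3 -m creep 'ROWS'. ROWS is a JSON object of lists of equal length, an entry for each row: "twist": the turn, a rotation vector about the world's x, y, z in degrees, a list of three; "delta_pos": the shift along the world's x, y, z in m, a list of three; "gripper": the opening, from 0 (shut) to 1 (fully open). A call has 1 to 8 rows; each row is the pose to reach, as a shift and turn from the pose commanded when the call began; what a row does not reach only later rows make up. A row lasts 1/10 s, in which the tool goes at most 50 mm and 8.59 degrees, less where a joint would pass 70% of its speed; a pose out of reach is approached as far as the arm can. A call with a gripper value outside its range is refused whole. The fingers move at their own pace and stop on an object; the grip force is fixed at half the most. Time passes only in rows, so rows that repeat a pose let the fingers close. It gives the time, the measured TCP pose, the force and the opening at its end, in the units of the state.
- readout.get_obs(): the state, without advancing time (a new reading comes with each control period).
- read_camera(name): name is "scene" or "side" or "wrist"; returns the picture (400x640x3 uint8, blue, green, red); there is no depth.
- camera_info(name): a dict with "fx", "fy", "cx", "cy" (pixels), "extrinsics" (4x4, takes a point from camera to world coordinates); the wrist camera has in their place "T_tool_cam" (4x4, takes a point from camera to tool coordinates, whose origin is the TCP and whose axes are the tool frame's). Camera axes: x right, y up, looking along -z (the intrinsics and any distortion apply to the point x, -y, -z); pixel columns grow to the right and rows downward; lengths in m; the calibration is good to about 2 mm. The wrist camera is an equidistant fisheye: a pixel r from the principal point sees the ray r / f radians off the axis. A picture is of the moment at which its call begins: read the wrist's pose just before it. camera_info takes no time and is no camera call.
- manip.finish_job(): hands the job in, once; it reports no verdict.
The state is a dict: "t": time; "joint_positions": joint angles; "dq": joint speeds; "joint_efforts": joint torques, N m; "tool_pos": TCP position; "orientation": TCP orientation; "wrist_force": force on the tool from outside, world axes, zero at the start; "moment": the same for the moment, N m; "opening": opening from 0.0 (shut) to 1.0 (fully open).
Only numpy, scipy, OpenCV 4.12 (cv2) and the standard library are available. Lean on these libraries where they do the work, as an engineer would, in place of code of your own. Each camera call takes 0.05 s, during which the arm holds its last target.

## Working session

There is one attempt and no reset: what is moved stays moved. The work goes in short steps, Python scripts to look and compute and a shell command to move; the robot and the scene stay as the last step left them, time stands still between calls to the robot, and variables do not carry over. Pictures are saved under pics/ and viewed, and the job is handed in when it is done.

```bash
ls; mkdir -p pics
cat > h.py <<'E'
import numpy as np,cv2
from scipy.spatial.transform import Rotation as R
from cell import readout, read_camera, camera_info, manip
def snap(name,fn):
    o=readout.get_obs(); im=np.array(read_camera(name)); cv2.imwrite('pics/'+fn,im); np.save('pics/'+fn[:-4]+'.npy',np.r_[o['tool_pos'],o['orientation']]); return im,o
def ray(name,u,v,pose=None):
    c=camera_info(name)
    if name=='wrist':
        a,b=(u-c['cx'])/c['fx'],(v-c['cy'])/c['fy']; r=np.hypot(a,b); s=np.sin(r)/r if r>1e-9 else 1
        d=np.array([a*s,-b*s,-np.cos(r)])
        T=np.eye(4);T[:3,:3]=R.from_rotvec(pose[3:]).as_matrix();T[:3,3]=pose[:3]
        T=T@np.array(c['T_tool_cam'])
    else:
        d=np.array([(u-c['cx'])/c['fx'],-(v-c['cy'])/c['fy'],-1.]); T=np.array(c['extrinsics'])
    d=T[:3,:3]@d; return T[:3,3],d/np.linalg.norm(d)
def onz(name,u,v,z,pose=None):
    o,d=ray(name,u,v,pose); return o+d*(z-o[2])/d[2]
def tri(rays):
    A=np.zeros((3,3));b=np.zeros(3)
    for o,d in rays:
        P=np.eye(3)-np.outer(d,d);A+=P;b+=P@o
    p=np.linalg.solve(A,b); return p,[np.linalg.norm((np.eye(3)-np.outer(d,d))@(p-o)) for o,d in rays]
def proj(name,p,pose=None):
    c=camera_info(name); p=np.asarray(p,float)
    if name=='wrist':
        T=np.eye(4);T[:3,:3]=R.from_rotvec(pose[3:]).as_matrix();T[:3,3]=pose[:3];T=T@np.array(c['T_tool_cam'])
    else: T=np.array(c['extrinsics'])
    q=T[:3,:3].T@(p-T[:3,3]); x,y,z=q[0],-q[1],-q[2]
    if name=='wrist':
        r=np.hypot(x,y);t=np.arctan2(r,z);s=t/r if r>1e-9 else 0
        return c['cx']+c['fx']*x*s,c['cy']+c['fy']*y*s
    return c['cx']+c['fx']*x/z,c['cy']+c['fy']*y/z
E
python3 - <<'E'
from h import *
for n in ['scene','side','wrist']:
    im,o=snap(n,n+'0.png')
    print(n,camera_info(n))
print(o, manip.hold_point_z)
E
```

```text
pics
scene {'fx': 511.8218728982606, 'fy': 511.8218728982606, 'cx': 317.2258743413121, 'cy': 201.62862841976357, 'extrinsics': array([[ 8.53359400e-01,  3.83260211e-01, -3.53396865e-01,
        -4.56916011e-04],
       [-5.21002089e-01,  6.50760501e-01, -5.52329244e-01,
        -8.29810585e-01],
       [ 1.82908981e-02,  6.55455857e-01,  7.55011962e-01,
         1.35873654e+00],
       [ 0.00000000e+00,  0.00000000e+00,  0.00000000e+00,
         1.00000000e+00]])}
side {'fx': 392.2464180101679, 'fy': 392.2464180101679, 'cx': 318.9144078608599, 'cy': 195.16344362418587, 'extrinsics': array([[-0.95597607,  0.17514494, -0.23544429,  0.28941361],
       [-0.29328332, -0.54366702,  0.78639117,  1.09137599],
       [ 0.00972914,  0.82082302,  0.57109975,  0.84484035],
       [ 0.        ,  0.        ,  0.        ,  1.        ]])}
wrist {'fx': 309.70691628693146, 'fy': 309.70691628693146, 'cx': 324.042119733601, 'cy': 190.80966288741217, 'T_tool_cam': array([[ 7.49795917e-05,  2.98865290e-01, -9.54295307e-01,
        -1.42374286e-01],
       [ 9.99999884e-01,  4.31998081e-04,  2.13863375e-0
[... 174 characters left out ...]
        1.00000000e+00]])}
{'t': 0.1, 'joint_positions': array([-1.26047492e-01,  2.21169904e-01,  1.52753538e+00,  1.90070698e-05,
        1.39468188e+00, -1.26098830e-01]), 'dq': array([ 0.00025869, -0.00239051, -0.0042867 , -0.00059908,  0.00028274,
        0.0013309 ]), 'joint_efforts': array([ 6.93603797e-04, -4.98243856e+01, -3.90546799e+01, -2.32586735e-04,
        5.66593517e-03, -2.12633734e-05]), 'tool_pos': array([6.24443022e-01, 1.05868235e-04, 2.30274133e-01]), 'orientation': array([ 1.20850295,  1.21071131, -1.21035791]), 'wrist_force': array([-0.58495608,  0.17664463,  0.51686337]), 'moment': array([ 0.00762274,  0.05402244, -0.01595286]), 'opening': 1.0023927022855845} 0.0187
```

View pics/scene0.png

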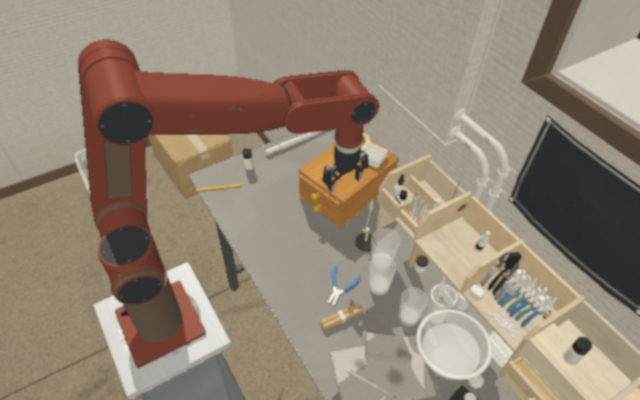

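View pics/side0.png

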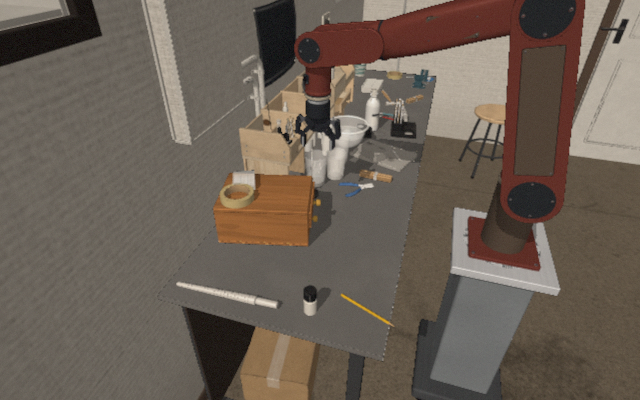

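View pics/wrist0.png

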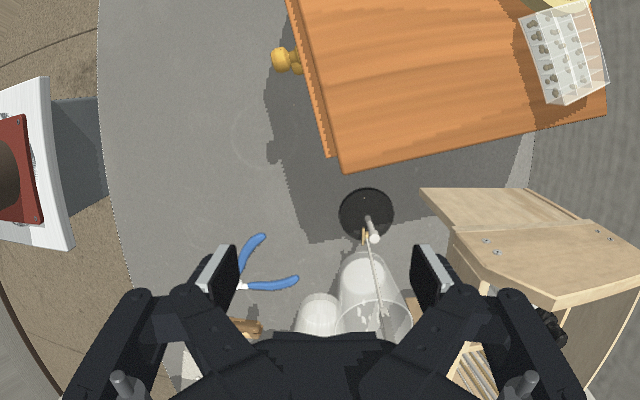

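Run:
```python
from h import *
a=cv2.imread('pics/side0.png')[160:255,200:335];cv2.imwrite('pics/s1.png',cv2.resize(a,None,fx=5.5,fy=5.5,interpolation=cv2.INTER_CUBIC))
a=cv2.imread('pics/scene0.png')[130:240,285:410];cv2.imwrite('pics/s2.png',cv2.resize(a,None,fx=5,fy=5,interpolation=cv2.INTER_CUBIC))
a=cv2.imread('pics/wrist0.png')[0:260,230:640];cv2.imwrite('pics/s3.png',cv2.resize(a,None,fx=1.9,fy=1.9,interpolation=cv2.INTER_CUBIC))
p=np.load('pics/wrist0.npy')
print(R.from_rotvec(p[3:]).as_matrix().round(2))
A=onz('wrist',343,174,.144,p);B=onz('wrist',605,117,.144,p);C=onz('wrist',300,20,.144,p);print(A,B,C,np.linalg.norm(A-B))
print(np.degrees(np.arctan2(*(B-A)[1::-1])))
```

```text
[[-0.  1.  0.]
 [ 0.  0. -1.]
 [-1. -0. -0.]]
[0.63807943 0.01925838 0.144     ] [0.90804719 0.08415645 0.144     ] [0.60624254 0.13561756 0.144     ] 0.27765869572004004
13.516964327598235
```

View pics/s1.png

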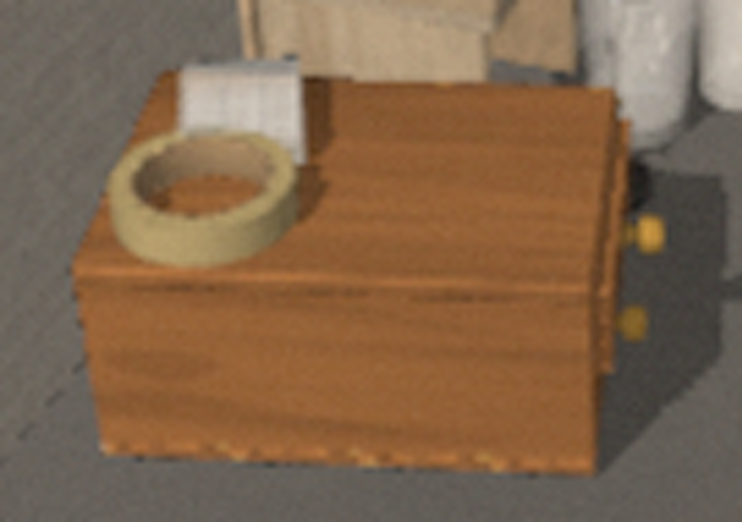

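View pics/s2.png

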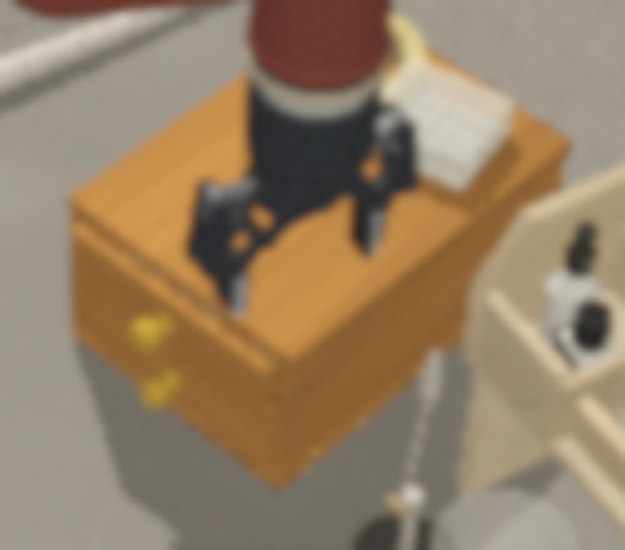

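View pics/s3.png

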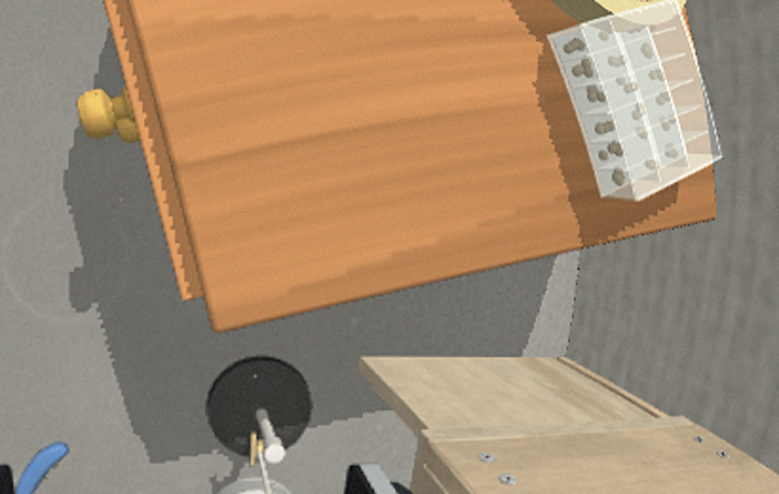

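Run:
```python
from h import *
p=np.load('pics/wrist0.npy')
S=lambda u,v:ray('side',200+u/5.5-.4,160+v/5.5-.4); C=lambda u,v:ray('scene',285+u/5-.4,130+v/5-.4); W=lambda u,v:ray('wrist',230+u/1.9-.3,v/1.9-.3,p)
for n,r in dict(knob=[S(650,235),C(148,331),W(97,113)],FR=[S(613,90),C(283,360),W(216,330)],FL=[S(588,288),C(70,200)],RR=[C(568,145),W(716,218)],RL=[S(75,272)]).items():
    print(n,[x.round(4) for x in (tri(r) if len(r)>1 else (r[0][0],[0]))[:1]],np.round(tri(r)[1],4) if len(r)>1 else '', [(o+d*((.106 if n=='knob' else .144)-o[2])/d[2]).round(4)[:2] for o,d in r])
```

```text
knob [array([0.5876, 0.1117, 0.1062])] [0.0021 0.0026 0.0011] [array([0.5857, 0.1137]), array([0.5905, 0.1132]), array([0.5869, 0.1108])]
FR [array([0.6371, 0.0212, 0.1414])] [0.0012 0.0028 0.0025] [array([0.6367, 0.0263]), array([0.6332, 0.0206]), array([0.6384, 0.0197])]
FL [array([0.5901, 0.2144, 0.1393])] [0.0003 0.0003] [array([0.5877, 0.2204]), array([0.5882, 0.2105])]
RR [array([0.9091, 0.0865, 0.1433])] [0.0016 0.0016] [array([0.9069, 0.0845]), array([0.9105, 0.0871])]
RL [array([0.2894, 1.0914, 0.8448])]  [array([0.8554, 0.2913])]
```

```bash
python3 -m creep '{"twist":[[0,0,8],[0,0,16],[0,0,24],[0,0,32],[0,0,40],[0,0,48],[0,0,56],[0,0,64]],"delta_pos":[[-0.01,0.01,0],[-0.02,0.02,0],[-0.03,0.03,0],[-0.04,0.04,0],[-0.05,0.05,0],[-0.06,0.06,0],[-0.07,0.07,0],[-0.08,0.08,0]],"gripper":[1,1,1,1,1,1,1,1]}'
```

```text
t: 0.95
tool_pos: [0.5443, 0.0804, 0.231]
orientation: [0.351, 1.543, -0.351]
wrist_force: [1.3, -0.4, 0.8]
opening: 1.001
```

```bash
python3 -m creep '{"twist":[[0,0,8],[0,0,16],[0,0,24],[0,0,32],[0,0,39.8],[0,0,39.8]],"delta_pos":[[0.0,0.008,0],[0.01,0.016,0],[0.01,0.02,0],[0.01,0.02,0],[0.01,0.02,0],[0.01,0.02,0]],"gripper":[1,1,1,1,1,0.8]}'
python3 - <<'E'
from h import *
im,o=snap('wrist','w1.png');print(o)
E
```

```text
t: 1.55
tool_pos: [0.5547, 0.1001, 0.2309]
orientation: [-0.19, 1.563, 0.19]
wrist_force: [1.1, 0.2, -0.0]
opening: 0.861
{'t': 1.55, 'joint_positions': array([ 3.85797142e-02,  7.54500787e-02,  1.68876690e+00, -2.59684466e-05,
        1.37811374e+00, -1.77437226e+00]), 'dq': array([-3.69927469e-03, -5.71696685e-04,  1.39673730e-04, -8.49218403e-04,
       -1.89904419e-03,  1.40882329e-01]), 'joint_efforts': array([ 6.00992446e-02, -4.24938977e+01, -3.88277543e+01,  1.32064328e-03,
        1.98018271e-03, -1.43395487e+00]), 'tool_pos': array([0.5547473 , 0.10006263, 0.23092903]), 'orientation': array([-0.19009993,  1.56316138,  0.19015568]), 'wrist_force': array([ 1.14027033,  0.20636599, -0.02373312]), 'moment': array([-0.01846256, -0.06751148,  0.01102103]), 'opening': 0.8609580057514677}
```

View pics/w1.png

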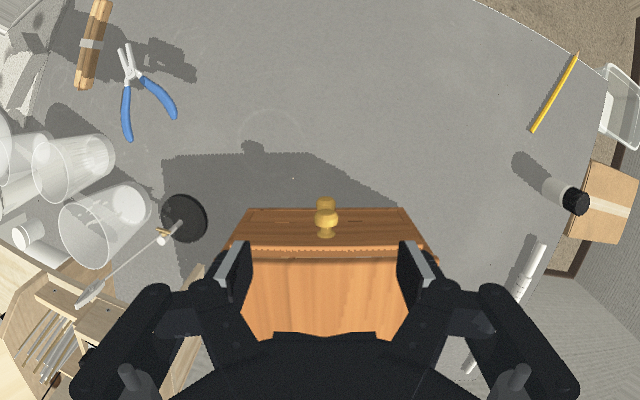

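Run:
```python
from h import *
p=np.load('pics/w1.npy'); im=cv2.imread('pics/w1.png')
cv2.imwrite('pics/w1c.png',cv2.resize(im[180:300,210:450],None,fx=3.3,fy=3.3,interpolation=cv2.INTER_CUBIC))
print(onz('wrist',327,217,.106,p),p)
S=lambda u,v:ray('side',200+u/5.5-.4,160+v/5.5-.4); C=lambda u,v:ray('scene',285+u/5-.4,130+v/5-.4)
print(tri([S(650,235),C(148,331),ray('wrist',327,217,p)]))
```

```text
[0.58529882 0.11149118 0.106     ] [ 0.5547473   0.10006263  0.23092903 -0.19009993  1.56316138  0.19015568]
(array([0.58722403, 0.11206558, 0.10577086]), [np.float64(0.0014270793243433527), np.float64(0.0031074442349179427), np.float64(0.001773446852164599)])
```

View pics/w1c.png

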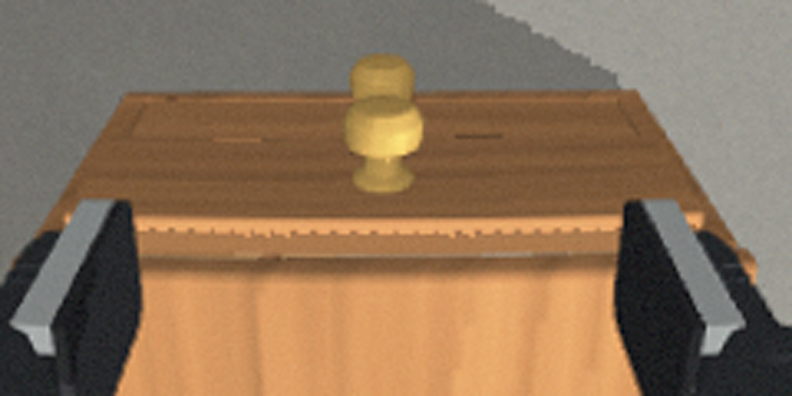

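```bash
python3 -m creep '{"twist":[[0,0,0],[0,0,0],[0,0,0],[0,0,0],[0,0,0],[0,0,0]],"delta_pos":[[0.03,0.011,-0.01],[0.03,0.011,-0.05],[0.03,0.011,-0.09],[0.03,0.011,-0.12],[0.03,0.011,-0.145],[0.03,0.011,-0.145]],"gripper":[0.7,0.7,0.7,0.7,0.7,0.7]}'
python3 - <<'E'
from h import *
im,o=snap('wrist','w2.png')
E
```

```text
t: 2.2
tool_pos: [0.5814, 0.1107, 0.0817]
orientation: [-0.186, 1.571, 0.187]
wrist_force: [-1.2, -0.2, -1.0]
opening: 0.699
```

View pics/w2.png

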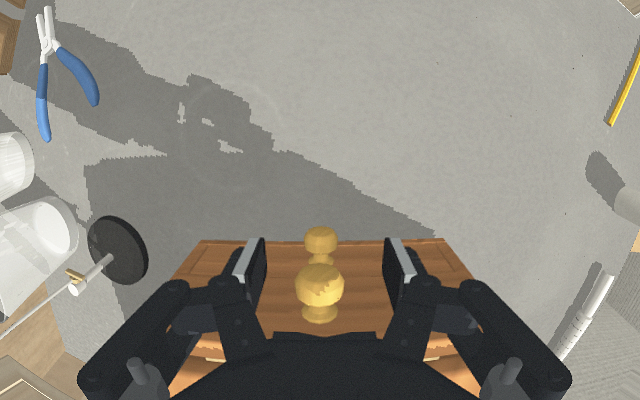

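```bash
python3 -m creep '{"twist":[[0,0,0],[0,0,0],[0,0,0],[0,0,0],[0,0,0],[0,0,0]],"delta_pos":[[0,0,0],[0,0,0],[0,0,0],[0,0,0],[0,0,0],[0,0,0]],"gripper":[0.3,0.1,0,0,0,0]}'
python3 - <<'E'
from h import *
im,o=snap('wrist','w3.png');print(o['opening'],o['wrist_force'],o['moment'],o['tool_pos'])
E
```

```text
t: 2.85
tool_pos: [0.5871, 0.1096, 0.0889]
orientation: [-0.191, 1.558, 0.186]
wrist_force: [1.1, -5.3, 2.8]
opening: 0.233
0.2325736693069032 [ 1.07672635 -5.26723329  2.76088482] [-0.88868528 -0.07631483  0.03409025] [0.58708299 0.10956508 0.08890767]
```

View pics/w3.png

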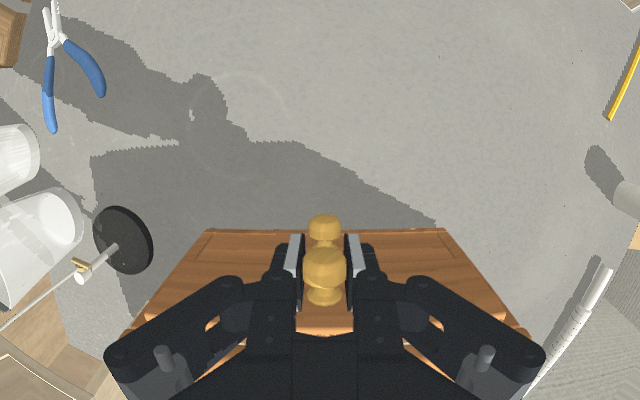

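```bash
python3 -m creep '{"twist":[[0,0,0],[0,0,0],[0,0,0],[0,0,0],[0,0,0],[0,0,0],[0,0,0],[0,0,0]],"delta_pos":[[-0.01,-0.0025,0],[-0.027,-0.0066,0],[-0.044,-0.0108,0],[-0.061,-0.015,0],[-0.078,-0.0192,0],[-0.095,-0.0233,0],[-0.11,-0.027,0],[-0.12,-0.0295,0]],"gripper":[0,0,0,0,0,0,0,0]}'
```

```text
t: 3.7
tool_pos: [0.4674, 0.0795, 0.0889]
orientation: [-0.192, 1.556, 0.185]
wrist_force: [4.5, -8.1, 0.7]
opening: 0.233
```

```bash
python3 -m creep '{"twist":[[0,0,0],[0,0,0],[0,0,0],[0,0,0],[0,0,0]],"delta_pos":[[-0.006,-0.0012,0],[-0.011,-0.0022,0],[-0.016,-0.0034,0],[-0.021,-0.0045,0],[-0.021,-0.0045,0]],"gripper":[0,0,0,0,0]}'
python3 - <<'E'
from h import *
im,o=snap('wrist','w4.png');print(o['opening'],o['wrist_force'],o['moment'],o['tool_pos'])
E
```

```text
t: 4.2
tool_pos: [0.4556, 0.0764, 0.0893]
orientation: [-0.189, 1.534, 0.184]
wrist_force: [44.4, 1.1, -38.7]
opening: 0.225
0.2248545305809636 [ 44.39223044   1.1306252  -38.7252216 ] [ 0.07991708 -6.57914703  0.00750907] [0.4555582  0.07641888 0.08928495]
```

View pics/w4.png

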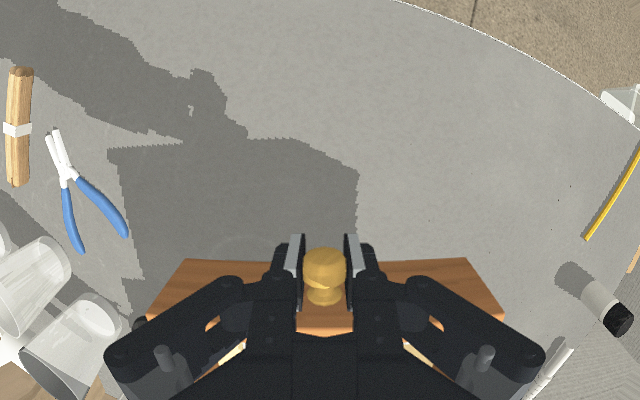

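```bash
python3 -m creep '{"twist":[[0,0,0],[0,0,0],[0,0,0],[0,0,0],[0,0,0],[0,0,0]],"delta_pos":[[0.005,0.001,0],[0.0088,0.002,0],[0.0088,0.002,0],[0.0088,0.002,0],[0.0088,0.002,0],[0.0088,0.002,0]],"gripper":[0,0,0,0.3,0.6,0.6]}'
python3 - <<'E'
from h import *
o=readout.get_obs();print(o['opening'],o['wrist_force'],o['moment'],o['tool_pos'])
E
```

```text
t: 4.85
tool_pos: [0.453, 0.0792, 0.0869]
orientation: [-0.189, 1.562, 0.189]
wrist_force: [-0.2, 1.1, 0.4]
opening: 0.595
0.5953471317018227 [-0.18202948  1.13904125  0.38219343] [0.02207683 0.01224867 0.00336429] [0.45302152 0.07920469 0.08690917]
```

```bash
python3 -m creep '{"twist":[[0,0,0],[0,0,0],[0,0,0],[0,0,0],[0,0,0],[0,0,0],[0,0,0]],"delta_pos":[[0,0,0.03],[0,0,0.07],[0,0,0.11],[0,0,0.15],[-0.02,0,0.17],[-0.04,0,0.17],[-0.04,0,0.17]],"gripper":[0.7,0.8,0.8,0.8,0.8,0.8,0.8]}'
python3 - <<'E'
from h import *
for n in ['wrist','scene','side']:
  im,o=snap(n,n+'5.png')
print(o['tool_pos'])
a=cv2.imread('pics/side5.png')[150:270,200:360];cv2.imwrite('pics/s51.png',cv2.resize(a,None,fx=4.9,fy=4.9,interpolation=cv2.INTER_CUBIC))
a=cv2.imread('pics/scene5.png')[130:260,255:415];cv2.imwrite('pics/s52.png',cv2.resize(a,None,fx=4.6,fy=4.6,interpolation=cv2.INTER_CUBIC))
E
```

```text
t: 5.55
tool_pos: [0.4118, 0.0794, 0.2573]
orientation: [-0.189, 1.561, 0.19]
wrist_force: [0.6, -0.7, 0.5]
opening: 0.804
[0.41281819 0.07917667 0.25624626]
```

View pics/wrist5.png

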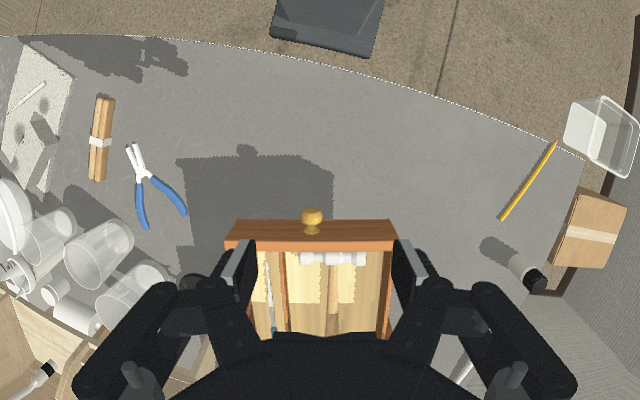

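View pics/s51.png

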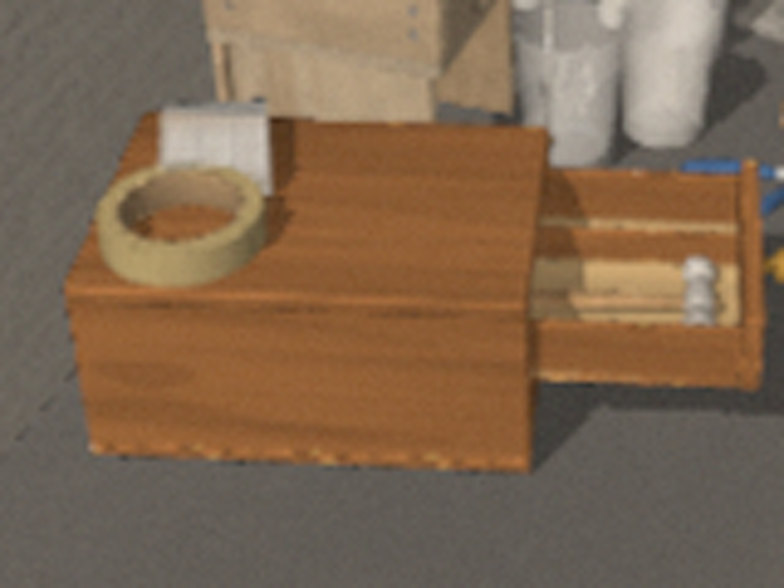

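View pics/s52.png

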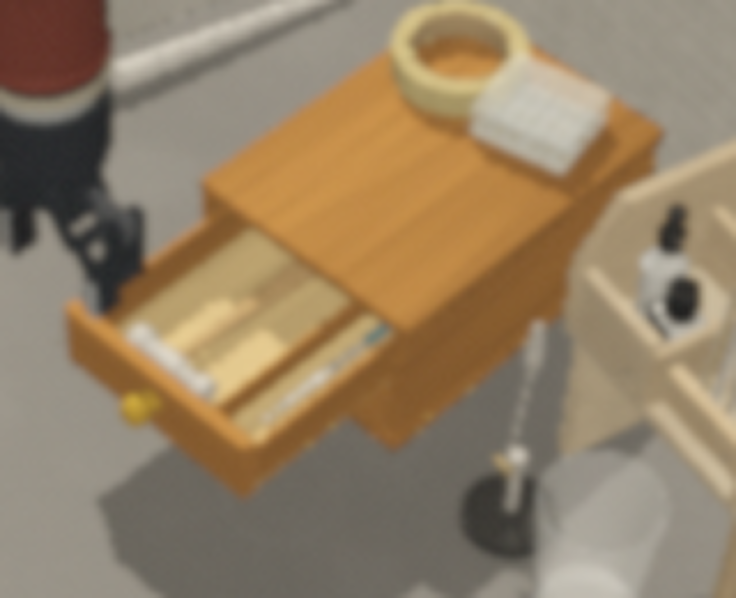

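Run:
```python
from h import *
im=cv2.imread('pics/wrist5.png')
cv2.imwrite('pics/w5c.png',cv2.resize(im[195:345,205:425],None,fx=3.6,fy=3.6,interpolation=cv2.INTER_CUBIC))
```

```text
(no output)
```

View pics/w5c.png

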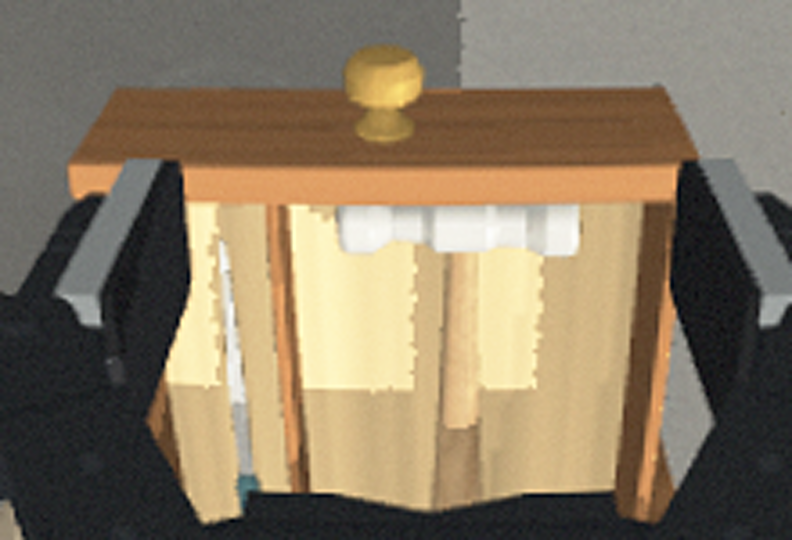

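Run:
```python
from h import *
p=np.load('pics/wrist5.npy'); W=lambda u,v,z:onz('wrist',205+u/3.6-.36,195+v/3.6-.36,z,p)
for n,u,v,z in [('hl',338,230,.0915),('hr',580,230,.0915),('hrearL',350,252,.09),('hrearR',575,253,.09),('h1',461,300,.092),('h2',461,400,.092),('h3',461,470,.092),('fl',74,195,.131),('fr',690,197,.131),('knob',384,78,.106)]:
    print(n,W(u,v,z).round(4))
C=lambda u,v,z:onz('scene',255+u/4.6-.4,130+v/4.6-.4,z)
print(C(140,335,.0915),C(203,385,.0915),C(250,300,.095))
print('knob',C(138,408,.106), onz('side',200+775/4.9-.4,150+262/4.9-.4,.106),onz('side',200+699/4.9-.4,150+268/4.9-.4,.0915),onz('side',200+699/4.9-.4,150+318/4.9-.4,.0915))
```

```text
hl [0.5168 0.0762 0.0915]
hr [0.4988 0.1511 0.0915]
hrearL [0.5248 0.0817 0.09  ]
hrearR [0.5082 0.1525 0.09  ]
h1 [0.533  0.1207 0.092 ]
h2 [0.574  0.1314 0.092 ]
h3 [0.6065 0.1399 0.092 ]
fl [ 0.5029 -0.0006  0.131 ]
fr [0.4613 0.1669 0.131 ]
knob [0.4563 0.078  0.106 ]
[0.50016855 0.14772287 0.0915    ] [0.51560941 0.08503372 0.0915    ] [0.58300502 0.1340337  0.095     ]
knob [0.46118028 0.07946302 0.106     ] [0.46223828 0.07824713 0.106     ] [0.51234757 0.08051276 0.0915    ] [0.49893828 0.13328021 0.0915    ]
```

```bash
python3 -m creep '{"twist":[[0,0,0],[0,0,0.7],[0,0,0.7],[0,0,0.7],[0,0,0.7],[0,0,0.7],[0,0,0.7]],"delta_pos":[[0.04,0.013,0],[0.08,0.026,0],[0.12,0.04,-0.02],[0.137,0.046,-0.05],[0.137,0.046,-0.08],[0.137,0.046,-0.08],[0.137,0.046,-0.08]],"gripper":[0.6,0.5,0.5,0.5,0.5,0.5,0.5]}'
python3 - <<'E'
from h import *
im,o=snap('wrist','w6.png');p=np.r_[o['tool_pos'],o['orientation']];print(p,o['opening'])
T=R.from_rotvec(p[3:]).as_matrix();print(T.round(3))
E
```

```text
t: 6.4
tool_pos: [0.5493, 0.1249, 0.1752]
orientation: [-0.199, 1.565, 0.199]
wrist_force: [0.1, -0.4, 0.4]
opening: 0.501
[ 0.54932029  0.12492595  0.17524935 -0.19859355  1.5646546   0.19878658] 0.5011179532031553
[[-0.003 -0.25   0.968]
 [-0.     0.968  0.25 ]
 [-1.     0.    -0.003]]
```

View pics/w6.png

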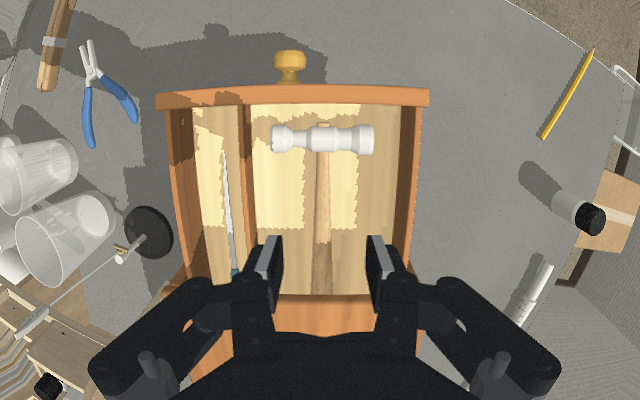

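Run:
```python
from h import *
p=np.load('pics/w6.npy')
for u,v,z in [(323,138,.0915),(323,127,.0915),(323,152,.0915),(322,200,.092),(322,280,.092),(290,84,.131),(290,105,.131),(323,298,.144),(290,60,.106)]: print((u,v),onz('wrist',u,v,z,p).round(4))
```

```text
(323, 138) [0.504  0.1135 0.0915]
(323, 127) [0.4961 0.1115 0.0915]
(323, 152) [0.5141 0.1161 0.0915]
(322, 200) [0.5505 0.1247 0.092 ]
(322, 280) [0.6215 0.1428 0.092 ]
(290, 84) [0.4719 0.0851 0.131 ]
(290, 105) [0.4843 0.0882 0.131 ]
(323, 298) [0.6024 0.1389 0.144 ]
(290, 60) [0.4554 0.0782 0.106 ]
```

```bash
python3 -m creep '{"twist":[[0,0,0],[0,0,0],[0,0,0],[0,0,0],[0,0,0],[0,0,0]],"delta_pos":[[0,0,-0.03],[0,0,-0.055],[0,0,-0.075],[0,0,-0.088],[0,0,-0.0945],[0,0,-0.0945]],"gripper":[0.5,0.5,0.5,0.5,0.5,0.5]}'
```

```text
t: 7.05
tool_pos: [0.5501, 0.125, 0.0823]
orientation: [-0.199, 1.561, 0.199]
wrist_force: [0.2, 0.6, 0.3]
opening: 0.502
```

```bash
python3 -m creep '{"twist":[[0,0,0],[0,0,0],[0,0,0],[0,0,0],[0,0,0],[0,0,0]],"delta_pos":[[0,0,0],[0,0,0],[0,0,0],[0,0,0],[0,0,0],[0,0,0]],"gripper":[0.3,0.1,0,0,0,0]}'
python3 - <<'E'
from h import *
im,o=snap('wrist','w7.png');print(o['opening'],o['wrist_force'],o['moment'],o['tool_pos'])
E
```

```text
t: 7.65
tool_pos: [0.5509, 0.1252, 0.0834]
orientation: [-0.198, 1.559, 0.198]
wrist_force: [-2.3, -0.2, 6.5]
opening: 0.132
0.1315400780284466 [-2.34299619 -0.17151558  6.52728781] [ 0.00723632  0.13421604 -0.15874889] [0.55092357 0.12516341 0.08342514]
```

View pics/w7.png

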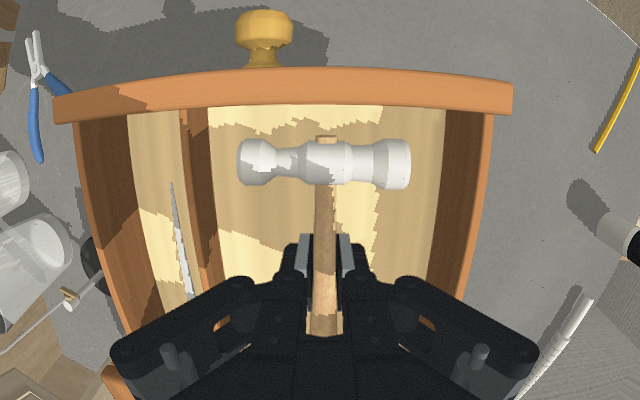

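Run:
```python
import numpy as np
ya=np.radians(14.2);ex=np.array([np.cos(ya),np.sin(ya)])
def t(th,s,h,off=7.6):
    a=np.radians(th); d=np.array([s+55-off*np.sin(a), h-11+off-off*np.cos(a)]);return d
for th,s,h in [(2.5,-55,20),(5,-55,28),(7.5,-55,37),(10,-57,45.5),(12.5,-62,52),(15,-70,58),(17.5,-82,65.5),(20,-95,72),(20,-135,84),(20,-172,94),(20,-200,110)]:
    ds,dh=t(th,s,h)
    rear=h-176*np.sin(np.radians(th))-7; edge=52-(h-7*0+s*np.tan(np.radians(th))+8)
    print(th,np.round([*(ds*ex),dh+3],1),'twist',np.round([-th*np.sin(ya),th*np.cos(ya)],2),'rear',rear.round(1),'edge',edge.round(1),'headbot',round(h+57*np.sin(np.radians(th))-11,1),'headfront s',round(s-57*np.cos(np.radians(th)),1))
```

```text
2.5 [-0.3 -0.1 12. ] twist [-0.61  2.42] rear 5.3 edge 26.4 headbot 11.5 headfront s -111.9
5 [-0.6 -0.2 20. ] twist [-1.23  4.85] rear 5.7 edge 20.8 headbot 22.0 headfront s -111.8
7.5 [-1.  -0.2 29.1] twist [-1.84  7.27] rear 7.0 edge 14.2 headbot 33.4 headfront s -111.5
10 [-3.2 -0.8 37.6] twist [-2.45  9.69] rear 7.9 edge 8.6 headbot 44.4 headfront s -113.1
12.5 [-8.4 -2.1 44.2] twist [-3.07 12.12] rear 6.9 edge 5.7 headbot 53.3 headfront s -117.6
15 [-16.4  -4.2  50.3] twist [-3.68 14.54] rear 5.4 edge 4.8 headbot 61.8 headfront s -125.1
17.5 [-28.4  -7.2  57.9] twist [-4.29 16.97] rear 5.6 edge 4.4 headbot 71.6 headfront s -136.4
20 [-41.3 -10.4  64.5] twist [-4.91 19.39] rear 4.8 edge 6.6 headbot 80.5 headfront s -148.6
20 [-80.1 -20.3  76.5] twist [-4.91 19.39] rear 16.8 edge 9.1 headbot 92.5 headfront s -188.6
20 [-115.9  -29.3   86.5] twist [-4.91 19.39] rear 26.8 edge 12.6 headbot 102.5 headfront s -225.6
20 [-143.1  -36.2  102.5] twist [-4.91 19.39] rear 42.8 edge 6.8 headbot 118.5 headfront s -253.6
```

```bash
python3 -m creep '{"twist":[[0,0,0],[-0.61,2.42,0],[-1.23,4.85,0],[-1.84,7.27,0],[-2.45,9.69,0],[-2.45,9.69,0]],"delta_pos":[[0,0,0.006],[0,0,0.012],[-0.001,0,0.020],[-0.001,0,0.029],[-0.003,-0.001,0.0376],[-0.003,-0.001,0.0376]],"gripper":[0,0,0,0,0,0]}'
python3 - <<'E'
from h import *
im,o=snap('wrist','w8.png');print(o['opening'],o['wrist_force'],o['moment'],o['tool_pos'])
im,o=snap('scene','sc8.png');im,o=snap('side','sd8.png')
a=cv2.imread('pics/sd8.png')[150:270,200:360];cv2.imwrite('pics/sd8.png',cv2.resize(a,None,fx=4.9,fy=4.9,interpolation=cv2.INTER_CUBIC))
T=R.from_rotvec(o['orientation']).as_matrix();print(T.round(3))
E
```

```text
t: 8.3
tool_pos: [0.548, 0.1241, 0.1203]
orientation: [-0.22, 1.734, 0.186]
wrist_force: [0.1, -0.3, -2.5]
opening: 0.129
0.12929400333034985 [ 0.06891829 -0.30448842 -2.50288495] [-0.00549302 -0.05533549  0.01472655] [0.5479763  0.12410722 0.12027251]
[[-0.168 -0.25   0.953]
 [-0.042  0.968  0.247]
 [-0.985  0.001 -0.173]]
```

View pics/w8.png

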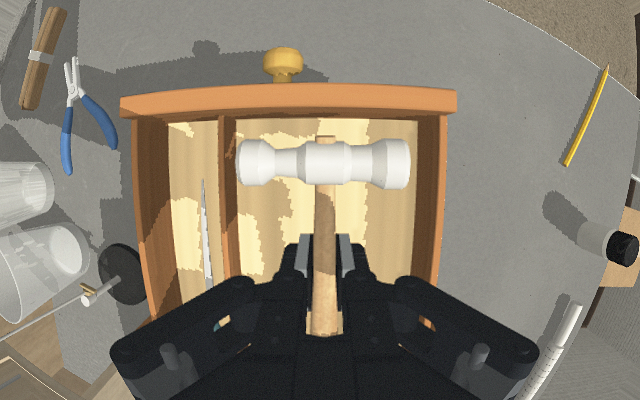

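View pics/sd8.png

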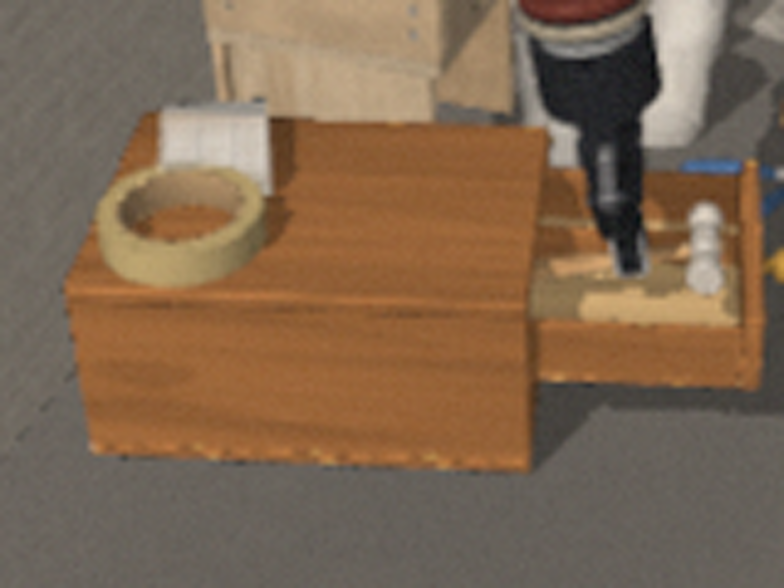

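```bash
python3 -m creep '{"twist":[[-0.3,1.2,0],[-0.61,2.42,0],[-0.9,3.6,0],[-1.23,4.85,0],[-1.23,4.85,0],[-1.84,7.27,0],[-2.45,9.69,0],[-2.45,9.69,0]],"delta_pos":[[-0.004,-0.001,0.0025],[-0.007,-0.0018,0.0048],[-0.0125,-0.0032,0.0073],[-0.018,-0.0046,0.0098],[-0.0296,-0.0075,0.0123],[-0.0378,-0.0096,0.0188],[-0.0485,-0.0122,0.0259],[-0.0485,-0.0122,0.0259]],"gripper":[0,0,0,0,0,0,0,0]}'
python3 - <<'E'
from h import *
o=readout.get_obs();print(o['opening'],o['wrist_force'],o['moment'],o['tool_pos'])
im,o=snap('side','sd9.png')
a=cv2.imread('pics/sd9.png')[150:270,200:360];cv2.imwrite('pics/sd9.png',cv2.resize(a,None,fx=4.9,fy=4.9,interpolation=cv2.INTER_CUBIC))
T=R.from_rotvec(o['orientation']).as_matrix();print(T.round(3))
E
```

```text
t: 9.25
tool_pos: [0.4983, 0.1117, 0.1459]
orientation: [-0.241, 1.909, 0.171]
wrist_force: [-0.5, 0.3, -2.2]
opening: 0.129
0.12901698971730904 [-0.52303645  0.2523885  -2.2110708 ] [ 0.01963429 -0.26119119  0.00586745] [0.49825298 0.11173523 0.14587163]
[[-0.332 -0.25   0.91 ]
 [-0.084  0.968  0.235]
 [-0.94   0.002 -0.342]]
```

View pics/sd9.png

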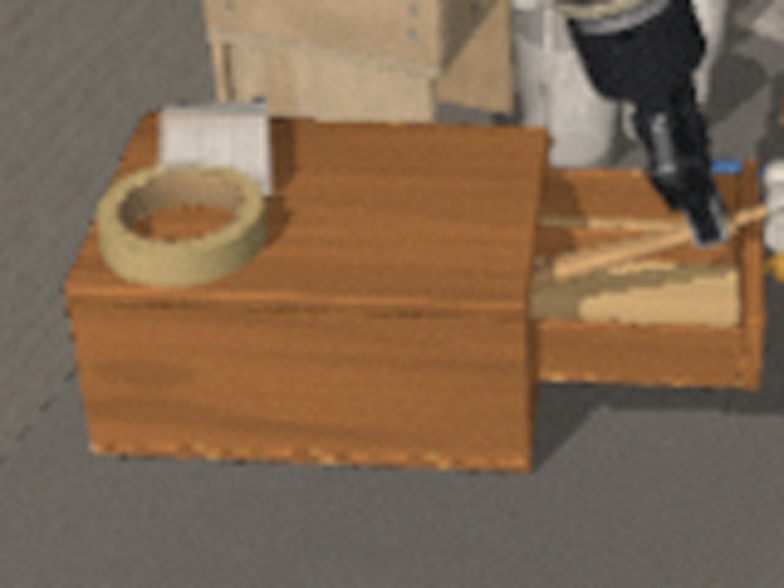

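```bash
python3 -m creep '{"twist":[[0,0,0],[0,0,0],[0,0,0],[0,0,0],[0,0,0],[0,0,0],[0,0,0],[0,0,0]],"delta_pos":[[-0.008,-0.002,0.003],[-0.018,-0.0045,0.0068],[-0.028,-0.007,0.0105],[-0.040,-0.010,0.0145],[-0.052,-0.013,0.0187],[-0.064,-0.016,0.0225],[-0.083,-0.021,0.030],[-0.083,-0.021,0.030]],"gripper":[0,0,0,0,0,0,0,0]}'
python3 - <<'E'
from h import *
o=readout.get_obs();print(o['opening'],o['wrist_force'],o['moment'],o['tool_pos'],o['joint_positions'])
im,o=snap('side','sd10.png')
a=cv2.imread('pics/sd10.png')[130:270,200:400];cv2.imwrite('pics/sd10.png',cv2.resize(a,None,fx=4,fy=4,interpolation=cv2.INTER_CUBIC))
E
```

```text
t: 10.1
tool_pos: [0.4135, 0.0905, 0.1762]
orientation: [-0.241, 1.908, 0.171]
wrist_force: [0.3, -0.1, -3.4]
opening: 0.13
0.12983649738776917 [ 0.29434326 -0.14832418 -3.44404409] [ 0.09833174 -0.22885431  0.02441387] [0.41350474 0.0904726  0.17623592] [ 0.07551203  0.07845604  1.83095481 -0.0586751   1.57580653 -1.73834574]
```

View pics/sd10.png

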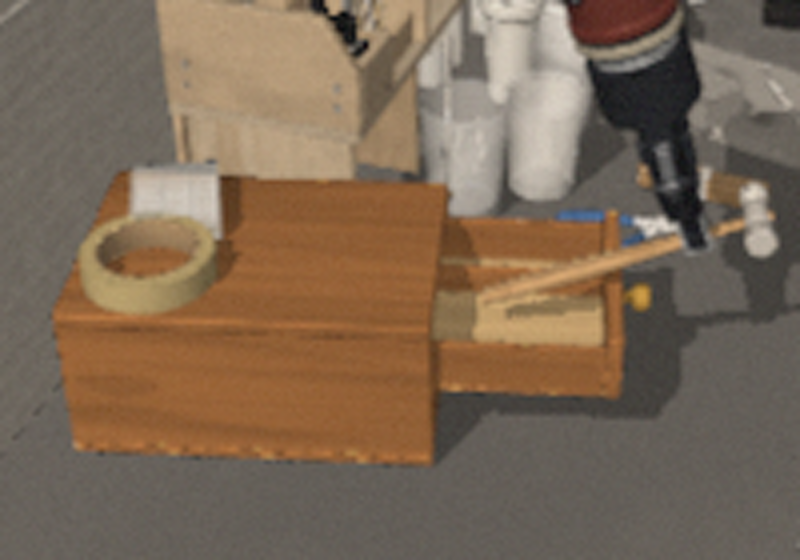

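```bash
python3 -m creep '{"twist":[[0,0,0],[0,0,0],[0,0,0],[0,0,0],[1.2,-4.8,0],[2.4,-9.7,0],[3.7,-14.5,0],[4.9,-19.4,0]],"delta_pos":[[0,0,0.015],[0,0,0.04],[0,0,0.065],[0,0,0.09],[0.01,0,0.11],[0.02,0.005,0.125],[0.03,0.01,0.14],[0.04,0.01,0.145]],"gripper":[0,0,0,0,0,0,0,0]}'
```

```text
t: 10.95
tool_pos: [0.4569, 0.1013, 0.3238]
orientation: [-0.199, 1.554, 0.199]
wrist_force: [0.8, 0.0, -3.2]
opening: 0.134
```

```bash
python3 -m creep '{"twist":[[0,0,0],[0,0,0],[0,0,0],[0,0,0],[0,0,0],[0,0,0],[0,0,0],[0,0,0]],"delta_pos":[[0.015,0.003,0],[0.035,0.008,0],[0.055,0.013,0],[0.075,0.018,0],[0.09,0.022,0],[0.1,0.024,0],[0.1,0.024,0],[0.1,0.024,0]],"gripper":[0,0,0,0,0,0,0,0]}'
python3 - <<'E'
from h import *
o=readout.get_obs();print(o)
for n in ['wrist','scene','side']:
  im,o=snap(n,n+'11.png')
T=R.from_rotvec(o['orientation']).as_matrix();print(T.round(3))
E
```

```text
t: 11.75
tool_pos: [0.555, 0.1247, 0.3204]
orientation: [-0.199, 1.562, 0.199]
wrist_force: [0.4, 0.1, -1.5]
opening: 0.13
{'t': 11.75, 'joint_positions': array([ 8.25591294e-02,  4.26849231e-02,  1.55674045e+00, -1.51153776e-04,
        1.54263411e+00, -1.74143047e+00]), 'dq': array([-0.00192089, -0.01582914,  0.01224295,  0.00037601, -0.00268753,
       -0.00046596]), 'joint_efforts': array([-2.88485130e-02, -4.29594326e+01, -4.16442633e+01,  9.18084173e-03,
       -9.98579292e-02,  2.19845206e-03]), 'tool_pos': array([0.55498697, 0.12474164, 0.32036862]), 'orientation': array([-0.19888049,  1.56211533,  0.1986752 ]), 'wrist_force': array([ 0.39120506,  0.06394617, -1.49730372]), 'moment': array([-0.03952   ,  0.08170534, -0.01940753]), 'opening': 0.12995444249866334}
[[ 0.    -0.25   0.968]
 [-0.     0.968  0.25 ]
 [-1.    -0.     0.   ]]
```

View pics/wrist11.png

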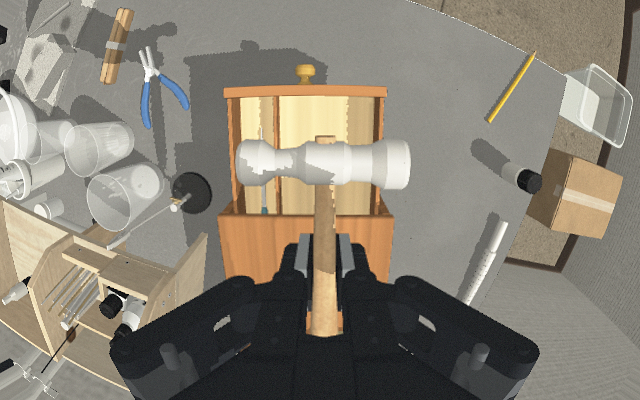

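View pics/side11.png

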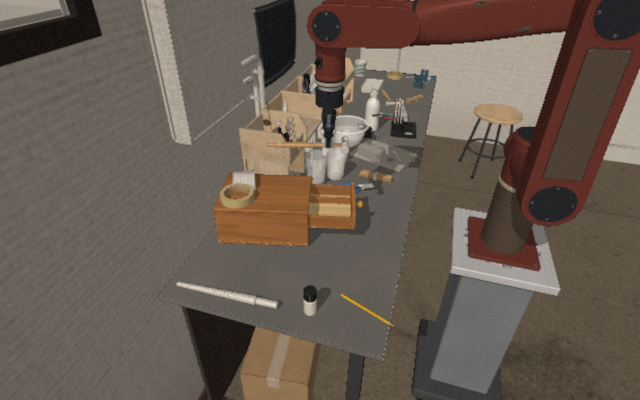

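View pics/scene11.png

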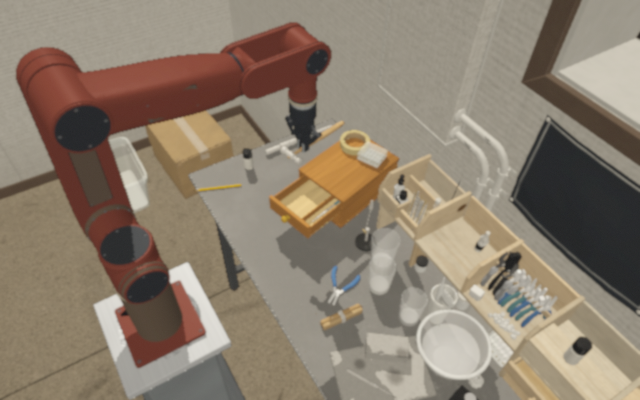

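```bash
python3 -m creep '{"twist":[[0,0,0],[0,0,0],[0,0,0],[0,0,0],[0,0,0],[0,0,0]],"delta_pos":[[0,0,0],[0,0,0],[0,0,0],[0,0,0],[0,0,0],[0,0,0]],"gripper":[0,0,0,0,0,0]}'
python3 - <<'E'
from h import *
p=np.load('pics/wrist11.npy')
print('knob',onz('wrist',305,70,.106,p), 'edge mid', onz('wrist',305,214,.144,p),'file tip',onz('wrist',261,130,.085,p))
o=readout.get_obs();print(o['t'],abs(o['dq']).max(),o['wrist_force'],o['tool_pos'],o['opening'])
print(manip.finish_job())
E
```

```text
t: 12.5
tool_pos: [0.5553, 0.1248, 0.3203]
orientation: [-0.199, 1.561, 0.199]
wrist_force: [0.6, 0.2, -1.3]
opening: 0.129
knob [0.45554285 0.07792546 0.106     ] edge mid [0.60832574 0.1177802  0.144     ] file tip [0.53811591 0.04101858 0.085     ]
12.5 0.0035235688249316854 [ 0.55877203  0.17056248 -1.31700427] [0.55527503 0.12478256 0.32027151] 0.129266765103051
the job is handed in; nothing more can be done
None
```

The job is handed in at t = 12.5 s. I pulled the top drawer to its stop, gripped the hammer behind its head, tipped it head-up in steps to 20° and drew it out slantwise under the chest's top edge. It is now held level with its underside at about z = 0.32 m, roughly 18 cm above the chest's top.

**Last checks**
- **Hammer:** the last wrist and side pictures show it held and level, clear of everything. The gripper opening was steady at 0.129, about 11 mm.
- **Stillness and contact:** the arm was still, with joint speeds below 0.004 rad/s. The wrist force was small and roughly the hammer's weight, though this reading drifted between about -1.3 and -3.4 N while it was held, so it is only a rough check.
- **Drawer:** it is still at its stop. The knob measured (0.456, 0.078), the same as just after the pull. My pull pressed on the stop with about 44 N in x and 39 N in z before I eased off. That is well under the 120 N wrist limit. It is above 40 N in total, but it was pinched by the fingers, not the gripper's body.
- **Other things:** the file, clamp, pliers and bottle look undisturbed in the pictures. I compared them by eye and did not measure them.

The camera estimates of the knob disagreed by up to about 6 mm between views. I trusted the wrist camera, and both grasps came out centred.

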